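# Load the test cassette under the hold-down spring of the clinic's cassette reader

## Robot

A 6-joint arm with a two-finger parallel gripper is mounted at the origin on the work surface. World frame = base frame: x ahead of the robot, y to its left, z up, the work surface at z = 0. Lengths are in mm, angles in degrees, forces in N, time in s.
With the tool pointing down it reaches from about 300 to 850 mm from the base axis. Payload 4.2 kg.
Tool frame: the origin (TCP) lies at the very end of the fingers, on their centre line; the grasp point (between the pads) lies 19 mm behind it (env.grasp_offset is the distance from the TCP to the grasp point, in mm); z points along the fingers, y is the line along which they close (so a half turn about z gives the same grasp; the last joint's range is limited). The gripper opens to 91 mm and grips with 3 to 60 N. Pads are 32 mm wide; open, the fingers measure 118 mm over their backs; the gripper's body (76 mm by 178 mm) begins 60 mm behind the grasp point.
Start: joints at [-78.037, 18.312, 89.639, -0, 72.044, -1.146], TCP at [130.417, -560.031, 213.976] pointing down, gripper open.
Joint ranges: [-177.97, 177.97], [-48.28, 115.42], [12.27, 149.76], [-77.06, 257.06], [2.81, 150.46], [-146.56, 146.56]. Speed limits (degrees/s): [147.25, 147.25, 180, 180, 180, 180].

## Interface

Orientations are given as [roll, pitch, yaw] about the fixed x, y, z axes, in that order (R = Rz(yaw) Ry(pitch) Rx(roll)).
In Python, from workcell import env gives the robot as it stands. The module is installed in compiled form; this text tells all that it offers.
- The arm moves only by the tool send_rows, never from a script. Its argument "motion" is a list of rows, each an object of numbers: "tx", "ty", "tz": the shift along the tool's x, y, z in units of 500 mm (1.0 is 500 mm); "rx", "ry", "rz": the turn, a rotation vector about the tool's x, y, z in units of 30 degrees (1.0 is 30 degrees); "gripper": the closure, from -1 (fully open) to 1 (shut). In form: [{"tx": .., "ty": .., "tz": .., "rx": .., "ry": .., "rz": .., "gripper": ..}, ...]. A call has 1 to 12 rows; each row shifts and turns the commanded pose from where the row before left it, along the tool's axes as they then stand; what a row does not reach is not made up. A row lasts 1/8 s, in which the tool goes at most 62.5 mm and 10.7 degrees, less where a joint would pass 70% of its speed; a pose out of reach is approached as far as the arm can. A call with a number of a shift or a turn outside -1 to 1 is refused whole. A call with a gripper value outside its range is refused whole. The fingers move at their own pace and stop on an object; "grip_force" is the grip in N (left out, the last holds). Time passes only in rows, so rows that do not move let the fingers close. It gives the time, the measured TCP pose, the force, the opening and the grip force at its end, in the units of the state.
- env.state(): the state, without advancing time (a new reading comes with each control period).
- env.grab_frame(name): name is "scene" or "top" or "wrist"; returns a dict with "frame" (420x560x3 uint8, red, green, blue), "vertical_fov" (degrees; the focal length in pixels is half the picture's height over the tangent of half this angle, whatever the lens; pixels are square), "cx", "cy" (the principal point, pixels), "rvec" (rotation vector, rad) and "tvec" (3), from world to camera coordinates, as OpenCV has them; the wrist camera has in their place "T_tool_cam" (4x4, takes a point from camera to tool coordinates, whose origin is the TCP and whose axes are the flange's). Camera axes: x right, y down, z forward; pixel columns grow to the right and rows downward; lengths in mm; the calibration is good to about 2 mm. The wrist camera is an equidistant fisheye: a pixel r from the principal point sees the ray r / f radians off the axis. A picture is of the moment at which its call begins: read the wrist's pose just before it. There is no depth.
- env.job_done(): hands the job in; it is judged then, once.
The state is a dict: "time_s": time; "qpos": joint angles; "qvel": joint speeds; "effort": joint torques, N m; "ee_pos": TCP position; "ee_rot": TCP orientation; "force": force on the tool from outside, world axes, zero at the start; "torque": the same for the moment, N m; "gripper_width": finger opening in mm; "gripper_force": force on a finger pad.
Only numpy, scipy, OpenCV 4.12 (cv2) and the standard library are available. Lean on these libraries where they do the work, as an engineer would, in place of code of your own. Each camera call takes 0.05 s, during which the arm holds its last target. There are 200 camera calls.

## Task

The white test cassette lies in the channel on the reader's deck, short of the forked hold-down spring. Press down hard on the cassette's black grip pad with the fingertips and, keeping it pressed, slide it along the channel under the spring until its nose is fully home against the stop; then press the green start key right down and let it come back up. Do not pinch or lift the cassette, keep the fingers off the spring, and leave the other things where they stand.

Things in the scene. Friction and masses are not known exactly. Their poses are not given: they have to be found in the camera images.
- reader: bench-top cassette reader, white with a grey deck, fixed. Origin on the table under the stop face; x runs along the channel in the loading direction, z up. Low deck x -172 to +45 mm, 220 mm wide, top 35 mm above the table; a channel 43 mm wide and 5 mm deep runs along y = 0 from x = -172 mm to the stop at x = 0. Tall housing, 106 mm high and 220 mm wide, at x +45 to +185 mm
- bed: dark grey floor of the channel, fixed in the reader, 172 mm long, its top 30 mm above the table; smooth and slippery (friction about 0.2). The origin lies 6 mm below its top, in the middle of the stop face
- channel_stop (a point): the middle of the stop face at the inner end of the channel, on the channel's floor, 30 mm above the table. The stop is aluminium and stands 6 mm above the floor
- hold_spring: bright steel leaf fork. Origin at its root, 14 mm beyond the stop, 46 mm above the table. Two 7 mm prongs at y = +-14.5 mm reach out over the channel, down to 5 mm above its floor 34 mm before the stop; toes turned up 25 degrees end 52 mm before the stop, under 55 mm above the table. The nose lifts it 3 mm: about 10 N of push to get under; then it bears on it with about 7 N (3 N of drag)
- cassette: white test cassette, 100 mm long, 40 mm wide, 8 mm thick (9 mm over the pad), about 30 g, smooth below, lying flat in the channel with its nose 48 to 62 mm short of the stop. Origin at the centre of its underside; x axis towards the nose, the end that goes under the spring
- cassette_pad (a point): middle of the top of the cassette's black ribbed rubber grip pad, 32 mm along x by 34 mm wide, near the tail: 82 mm behind the nose, 39 mm above the table when flat. Grippy (friction about 1.2 on the fingers): pressing down with 14 to 20 N carries the cassette along with the fingers; much less and they slip
- cassette_nose (a point): middle of the lower edge of the cassette's front end (the end opposite the pad), on the channel's floor; x axis ahead, z up
- start_key (a joint): travel of the round green start key on the reader's deck: 0 = up, 0.004 m = right down. Sprung: starts to move at about 2 N, bottoms at about 4.5 N and comes back by itself
- start_key_top (a point): middle of the top of the green start key, 22 mm across, its top 42 mm above the table when up (7 mm above the deck)
- buffer_bottle: small white buffer dropper bottle with a blue cap, 22 mm across, 56 mm tall, standing on the reader's deck beside the channel; a bystander, origin at the centre of its underside
- amber_a: amber glass bottle with a white label, 54 mm across, 105 mm tall; a bystander, origin at the centre of its underside
- amber_b: amber glass bottle with a yellow label, 54 mm across, 105 mm tall; a bystander, origin at the centre of its underside
- red_vial: clear vial with a red cap, 40 mm across, 62 mm tall; a bystander, origin at the centre of its underside
- tape_roll: roll of white tape lying flat, 72 mm across, 25 mm tall; a bystander, origin at the centre of its underside
- blade_carton: dark blue carton, 45 x 85 x 110 mm tall; a bystander, origin at the centre of its underside
- clippers: red and white hair clippers lying flat, about 185 x 48 x 37 mm tall; a bystander, origin at the centre of its underside
Things that resemble listed ones, but are neither listed nor needed, are in the scene too. There is more than one size of the cassette; the one meant has the size given above.

How it is judged (in metres and radians):
On the way, in this order (a step that is already met when the one before it is completed fails the run):
1. the cassette is pressed hard on the channel's floor (over 11 N) while its nose passes under the spring (x of cassette_nose in the frame of reader between -0.036 and -0.005 m and contact force between cassette and bed above 11 N), for 0.05 s.
2. the cassette's nose is home against the stop (gap under 3 mm) (x of cassette_nose in the frame of reader above -0.003 m and z of cassette_nose in the frame of reader below 0.034 m and angle between cassette_nose's own z axis and vertical below 0.06 rad), for 0.1 s.
3. the start key is pressed down (over 3 of its 4 mm) (value of joint start_key above 0.003 m), for 0.05 s.
At the end, for the whole second after the job is handed in: The cassette lies flat in the channel under the spring with its nose within 3 mm of the stop, and the start key, pressed after that, is up again (within 1 mm) (all of step 2 and value of joint start_key below 0.001 m and angle between the x axis of cassette_nose and the x axis of reader, either way round below 0.06 rad); the robot touches nothing.
It fails at once if the cassette is lifted (nose 8 mm or pad 10 mm off the floor) or tipped out of the channel (z of cassette_nose in the frame of reader above 0.038 m or z of cassette_pad in the frame of reader above 0.049 m or angle between cassette_nose's own z axis and vertical above 0.2 rad).
It fails at once if the start key is pressed before the cassette is home (value of joint start_key above 0.002 m and x of cassette_nose in the frame of reader below -0.004 m).
It fails at once if the fingers or the arm press on the spring (over 1.5 N) (contact force between any of the fingers, the arm and hold_spring above 1.5 N).
It fails at once if a bystander is moved by over 15 mm or tipped (distance of any of buffer_bottle, amber_a, amber_b, red_vial, tape_roll, blade_carton, clippers from where it was at the start of the episode above 0.015 m or angle between any of buffer_bottle, amber_a, amber_b, red_vial, tape_roll, blade_carton, clippers's own z axis and vertical above 0.3 rad).
It also fails if it takes over 51 s, if anything falls off the work surface, if the arm or the gripper's body presses on something with over 40 N, if the wrist force passes 120 N, or if a joint passes its speed limit or range.

## Working session

There is one attempt and no reset: what is moved stays moved. The work goes in short steps, Python scripts to look and compute and a tool call to move; the robot and the scene stay as the last step left them, time stands still between calls to the robot, and variables do not carry over. Pictures are saved under pics/ and viewed, at most 10 in all, crops included, and the job is handed in when it is done.

Besides the shell and the picture viewer there is one more tool, called as name(argument=value, ...), one argument or row to a line, values as JSON. send_rows: Moves the arm, as the interface text tells. Shifts and turns lie within -1 to 1; 1 stands for 500 mm of shift or 30 degrees of turn. Its arguments: {"type":"object","properties":{"motion":{"type":"array"},"grip_force":{"type":"number"}},"required":["motion"]}

```bash
mkdir -p pics; cat > h.py <<'E'
import numpy as np, cv2
from workcell import env
from scipy.spatial.transform import Rotation as R
def grab(name,save=None):
    s=env.state(); g=env.grab_frame(name)
    if save: cv2.imwrite('pics/'+save,g['frame'][:,:,::-1])
    f=g['frame'].shape[0]/2/np.tan(np.radians(g['vertical_fov'])/2)
    if name=='wrist':
        T=np.eye(4);T[:3,:3]=R.from_euler('xyz',s['ee_rot'],degrees=True).as_matrix();T[:3,3]=s['ee_pos']
        T=T@np.array(g['T_tool_cam'])
    else:
        M=np.eye(4);M[:3,:3]=cv2.Rodrigues(np.array(g['rvec'],float))[0];M[:3,3]=np.ravel(g['tvec']);T=np.linalg.inv(M)
    return dict(img=g['frame'],f=f,c=(g['cx'],g['cy']),T=T,fish=name=='wrist')
def ray(G,u,v):
    x,y=u-G['c'][0],v-G['c'][1]
    if G['fish']:
        r=np.hypot(x,y)+1e-9;a=r/G['f'];d=np.array([np.sin(a)*x/r,np.sin(a)*y/r,np.cos(a)])
    else: d=np.array([x,y,G['f']]);d/=np.linalg.norm(d)
    return G['T'][:3,3],G['T'][:3,:3]@d
def onz(G,u,v,z):
    o,d=ray(G,u,v);return o+d*(z-o[2])/d[2]
def proj(G,p):
    q=np.linalg.inv(G['T'])@np.r_[p,1];q=q[:3]
    if G['fish']:
        n=np.hypot(q[0],q[1])+1e-9;a=np.arctan2(n,q[2]);return np.array([G['c'][0]+G['f']*a*q[0]/n,G['c'][1]+G['f']*a*q[1]/n])
    return np.array([G['c'][0]+G['f']*q[0]/q[2],G['c'][1]+G['f']*q[1]/q[2]])
def tri(*obs):
    A=0;b=0
    for G,u,v in obs:
        o,d=ray(G,u,v);P=np.eye(3)-np.outer(d,d);A=A+P;b=b+P@o
    return np.linalg.solve(A,b)
E
python3 - <<'E'
from h import *
a=grab('scene','s0.png');b=grab('top','t0.png');c=grab('wrist','w0.png')
print(a['T'],b['T'],c['T'],a['f'],b['f'],c['f'])
s=env.state();print(s['ee_pos'],s['ee_rot'],s['force'])
E
```

```text
[[-8.50366271e-01  3.58433101e-01 -3.85230992e-01  8.69923618e+02]
 [ 5.26157811e-01  5.70968751e-01 -6.30200479e-01  5.09350219e+02]
 [-5.92985336e-03 -7.38593527e-01 -6.74124943e-01  6.94016007e+02]
 [ 0.00000000e+00  0.00000000e+00  0.00000000e+00  1.00000000e+00]] [[-2.46083003e-02 -9.83454194e-01  1.79477799e-01  3.37881768e+02]
 [-9.99679642e-01  2.31448987e-02 -1.02434345e-02 -1.01258315e+02]
 [ 5.91995309e-03 -1.79672375e-01 -9.83708692e-01  1.10231723e+03]
 [ 0.00000000e+00  0.00000000e+00  0.00000000e+00  1.00000000e+00]] [[ 2.27106514e-01 -9.34285218e-01 -2.74834066e-01  2.08501248e+02]
 [-9.73869753e-01 -2.18043346e-01 -6.35201104e-02 -5.42890979e+02]
 [-5.79838935e-04  2.82078414e-01 -9.59391178e-01  3.84311637e+02]
 [ 0.00000000e+00  0.00000000e+00  0.00000000e+00  1.00000000e+00]] 407.0248610762607 405.123113730868 325.19226210127806
[ 130.34056917 -559.63487108  213.31366164] [-1.79921722e+02 -4.29389463e-04  1.31130291e+01] [ 0.29071303  0.44240902 -0.12515451]
```

View pics/t0.png

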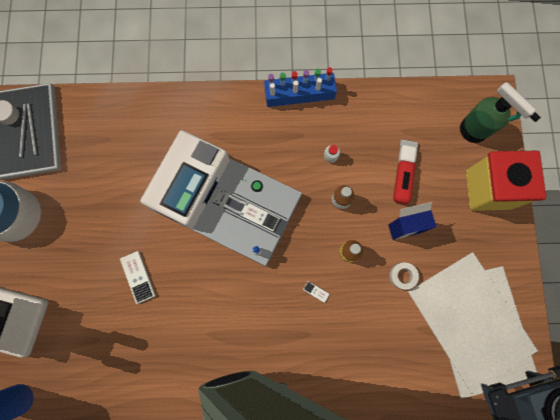

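View pics/s0.png

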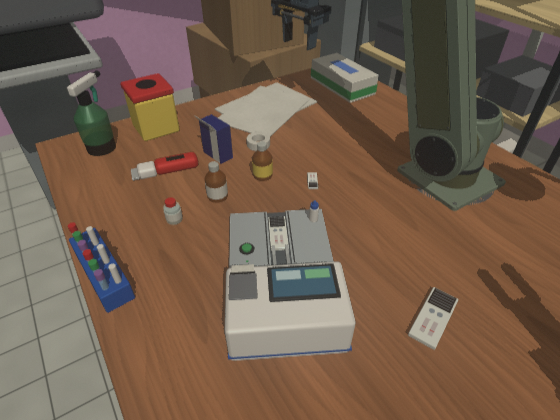

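The top view shows three possible cassettes: one in the reader channel at (255,213), a larger one on the table at (138,277) and a small one at (316,292). The one in the channel fits the description. The green key is at (257,186), the blue-capped buffer bottle at (257,250), and the amber bottles at (343,196) and (350,250).

```bash
python3 - <<'E'
from h import *
b=grab('top')
cv2.imwrite('pics/tc.png',cv2.resize(b['img'][120:280,130:330,::-1],None,fx=4,fy=4,interpolation=cv2.INTER_CUBIC)[:600])
for n,u,v,z in [('key',257,186,42),('pad',271,222,39),('nose side',230,204,36),('deck corner R',301,195,35),('deck corner bot',269,265,35)]: print(n,onz(b,u,v,z).round(1))
E
```

```text
key [614.1 -36.3  42. ]
pad [515.4 -72.2  39. ]
nose side [567.5  37.2  36. ]
deck corner R [ 588.1 -154.5   35. ]
deck corner bot [402.  -64.8  35. ]
```

View pics/tc.png

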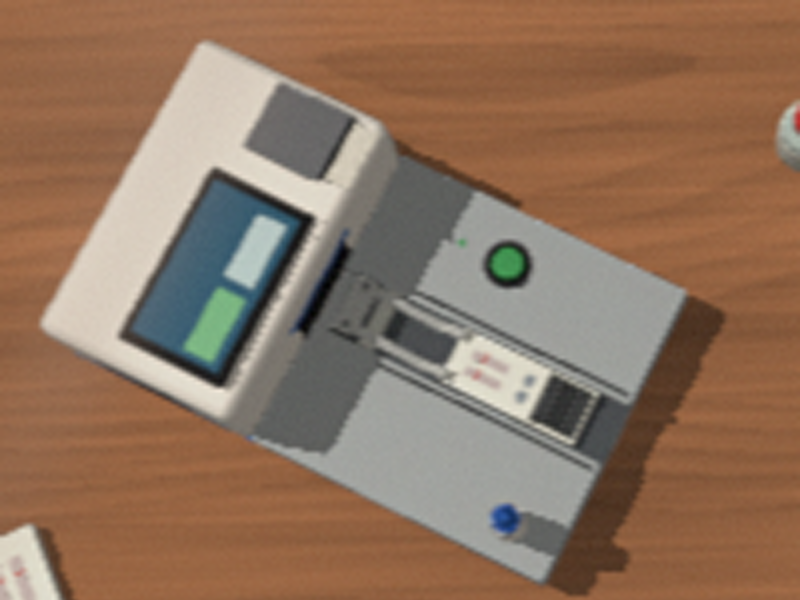

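The crop confirms it: a white cassette in the channel, with its black pad near the entry end at crop (565,405). Its nose points at the spring fork at (360,305). The green key is at (508,263) and the bottle at (505,520). I'll move over the pad, then turn.

send_rows(
  motion=[
    {"tx": 0.08,"ty": -0.064,"gripper": 1},
    {"tx": 0.08,"ty": -0.064,"gripper": 1},
    {"tx": 0.08,"ty": -0.064,"gripper": 1},
    {"tx": 0.08,"ty": -0.064,"gripper": 1},
    {"tx": 0.08,"ty": -0.064,"gripper": 1},
    {"tx": 0.08,"ty": -0.064,"gripper": 1},
    {"tx": 0.08,"ty": -0.064,"gripper": 1},
    {"tx": 0.08,"ty": -0.064,"gripper": 1},
    {"tx": 0.08,"ty": -0.064,"gripper": 1},
    {"tx": 0.08,"ty": -0.064,"gripper": 1},
    {"tx": 0.08,"ty": -0.064,"gripper": 1},
    {"tx": 0.08,"ty": -0.064,"gripper": 1},
  ],
  grip_force=20,
)

```text
invalid input at $.motion[0]: expected keys tx, ty, tz, rx, ry, rz, gripper
```

send_rows(
  motion=[
    {"rz": -0.285,"gripper": 1},
    {"rz": -0.285,"gripper": 1},
    {"rz": -0.285,"gripper": 1},
    {"rz": -0.285,"gripper": 1},
    {"rz": -0.285,"gripper": 1},
    {"rz": -0.285,"gripper": 1},
    {"gripper": 1},
    {"gripper": 1},
  ],
)

```text
invalid input at $.motion[0]: expected keys tx, ty, tz, rx, ry, rz, gripper
```

```bash
python3 - <<'E'
from h import *
c=grab('wrist','w1.png');s=env.state();print(s['ee_pos'],s['ee_rot'],s['force'],s['gripper_width'])
cv2.imwrite('pics/w1b.png',cv2.resize(c['img'][:,:,::-1],(800,600)))
E
```

```text
[ 130.38302534 -559.79150544  213.57723915] [-1.79953778e+02 -2.52709349e-03  1.31098839e+01] [-0.0964117   0.55065544 -0.01510074] 91.33314724622568
```

View pics/w1b.png

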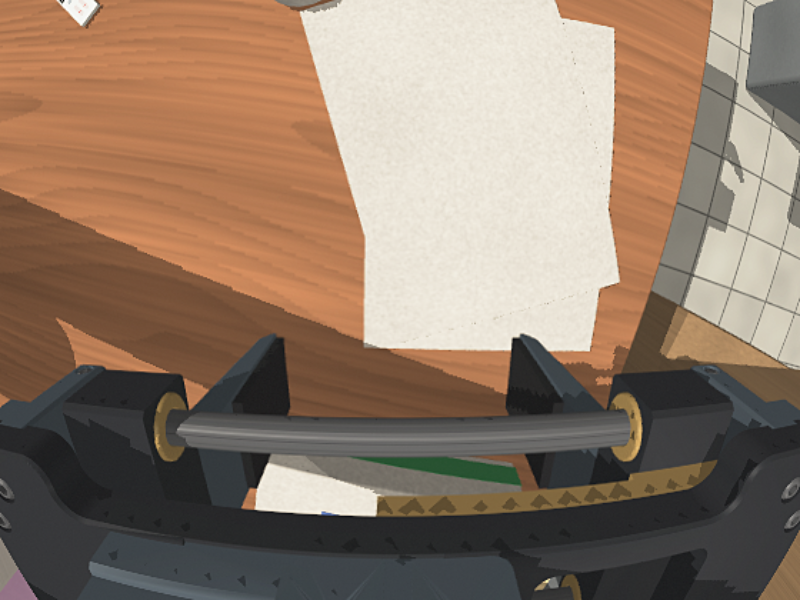

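The moves were refused because every row needs all seven keys, so this picture only shows the start pose, with open fingers over the paper. I'll send them again with full rows.

send_rows(
  motion=[
    {"tx": 0.08,"ty": -0.064,"tz": 0,"rx": 0,"ry": 0,"rz": 0,"gripper": 1},
    {"tx": 0.08,"ty": -0.064,"tz": 0,"rx": 0,"ry": 0,"rz": 0,"gripper": 1},
    {"tx": 0.08,"ty": -0.064,"tz": 0,"rx": 0,"ry": 0,"rz": 0,"gripper": 1},
    {"tx": 0.08,"ty": -0.064,"tz": 0,"rx": 0,"ry": 0,"rz": 0,"gripper": 1},
    {"tx": 0.08,"ty": -0.064,"tz": 0,"rx": 0,"ry": 0,"rz": 0,"gripper": 1},
    {"tx": 0.08,"ty": -0.064,"tz": 0,"rx": 0,"ry": 0,"rz": 0,"gripper": 1},
    {"tx": 0.08,"ty": -0.064,"tz": 0,"rx": 0,"ry": 0,"rz": 0,"gripper": 1},
    {"tx": 0.08,"ty": -0.064,"tz": 0,"rx": 0,"ry": 0,"rz": 0,"gripper": 1},
    {"tx": 0.08,"ty": -0.064,"tz": 0,"rx": 0,"ry": 0,"rz": 0,"gripper": 1},
    {"tx": 0.08,"ty": -0.064,"tz": 0,"rx": 0,"ry": 0,"rz": 0,"gripper": 1},
    {"tx": 0.08,"ty": -0.064,"tz": 0,"rx": 0,"ry": 0,"rz": 0,"gripper": 1},
    {"tx": 0.08,"ty": -0.064,"tz": 0,"rx": 0,"ry": 0,"rz": 0,"gripper": 1},
  ],
  grip_force=20,
)

```text
time_s: 1.75
ee_pos: [511.7, -75.7, 214.0]
ee_rot: [180.0, -0.0, 13.1]
force: [0.2, -0.1, -0.3]
gripper_width: 0.7
gripper_force: 0.0
```

send_rows(
  motion=[
    {"tx": 0,"ty": 0,"tz": 0,"rx": 0,"ry": 0,"rz": -0.285,"gripper": 1},
    {"tx": 0,"ty": 0,"tz": 0,"rx": 0,"ry": 0,"rz": -0.285,"gripper": 1},
    {"tx": 0,"ty": 0,"tz": 0,"rx": 0,"ry": 0,"rz": -0.285,"gripper": 1},
    {"tx": 0,"ty": 0,"tz": 0,"rx": 0,"ry": 0,"rz": -0.285,"gripper": 1},
    {"tx": 0,"ty": 0,"tz": 0,"rx": 0,"ry": 0,"rz": -0.285,"gripper": 1},
    {"tx": 0,"ty": 0,"tz": 0,"rx": 0,"ry": 0,"rz": -0.285,"gripper": 1},
    {"tx": 0,"ty": 0,"tz": 0,"rx": 0,"ry": 0,"rz": 0,"gripper": 1},
    {"tx": 0,"ty": 0,"tz": 0,"rx": 0,"ry": 0,"rz": 0,"gripper": 1},
  ],
)

```text
time_s: 2.75
ee_pos: [510.8, -77.2, 213.9]
ee_rot: [-180.0, 0.0, 64.3]
force: [1.0, -0.7, -0.2]
gripper_width: 0.5
gripper_force: 0.0
```

```bash
python3 - <<'E'
from h import *
c=grab('wrist','w2.png');s=env.state();print(s['ee_pos'],s['ee_rot'],s['force'],s['gripper_width'])
cv2.imwrite('pics/w2b.png',cv2.resize(c['img'][:,:,::-1],(800,600)))
import pickle;pickle.dump(c,open('w2.pkl','wb'))
E
```

```text
[510.77375747 -77.16744699 213.93447233] [1.79998754e+02 7.00564555e-03 6.43165620e+01] [ 0.49835396 -0.12304908 -0.38311729] 0.5934166786030869
```

View pics/w2b.png

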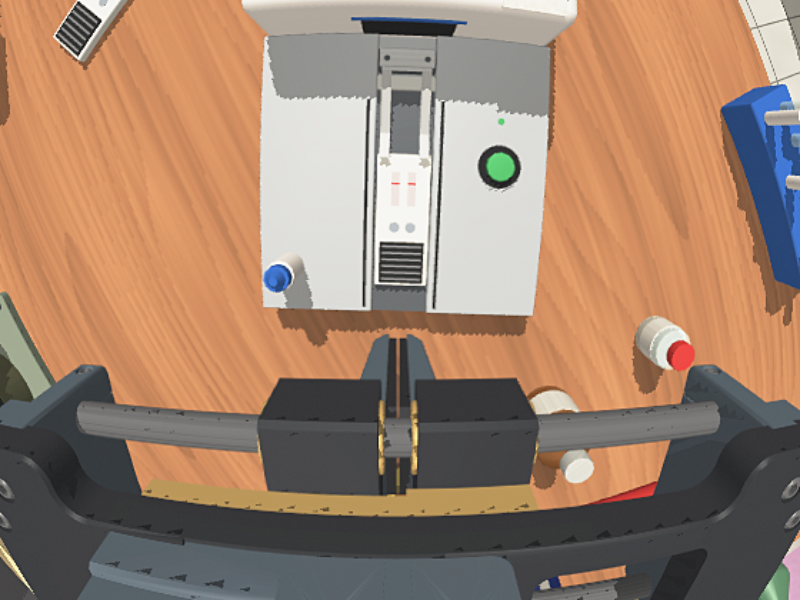

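The wrist view has the cassette pad at (401,262), the nose edge at (404,154), and the spring toes at (385,160) and (427,160). The key is at (501,166) and the bottle cap at (278,278); the tool is well lined up with the channel. Next I'll measure pad and key across this view and the top view, and get the channel axis from its edges.

```bash
python3 - <<'E'
from h import *
import pickle
c=pickle.load(open('w2.pkl','rb'));b=grab('top')
def green(G,box):
    u0,v0,u1,v1=box;h=cv2.cvtColor(G['img'][v0:v1,u0:u1],cv2.COLOR_RGB2HSV)
    m=cv2.inRange(h,(45,100,60),(85,255,255));n,l,s,ce=cv2.connectedComponentsWithStats(m);i=1+np.argmax(s[1:,4]);return ce[i]+[u0,v0]
def dark(G,box,t):
    u0,v0,u1,v1=box;m=cv2.inRange(G['img'][v0:v1,u0:u1].max(2),0,t)
    m=cv2.morphologyEx(m,cv2.MORPH_CLOSE,np.ones((3,3)));n,l,s,ce=cv2.connectedComponentsWithStats(m);i=1+np.argmax(s[1:,4]);r=cv2.minAreaRect(np.argwhere(l==i)[:,::-1].astype(np.float32));return np.array(r[0])+[u0,v0],r
kw,kb=green(c,(320,90,380,140)),green(b,(245,175,270,200))
pw,r1=dark(c,(263,164,298,201),75);pb,r2=dark(b,(260,211,284,231),75)
print('key',kw,kb,tri((c,*kw),(b,*kb)),onz(c,*kw,42),onz(b,*kb,42))
print('pad',pw,pb,r1,r2,tri((c,*pw),(b,*pb)),onz(c,*pw,39),onz(b,*pb,39))
# deck front corners, channel edges, nose
for n,u,v,z in [('cornL',263,307,35),('cornR',533,316,35),('chL far',369,110,35),('chL near',364,300,35),('chR far',442,110,35),('chR near',434,300,35),('nose',404,154,38),('tail',400,284,38),('toeL',385,161,55-5),('toeR',427,161,50),('cap',278,278,91)]:
    print(n,onz(c,u*.7,v*.7,z).round(1))
E
```

```text
Traceback (most recent call last):
ValueError: attempt to get argmax of an empty sequence
```

The arm now hides the reader from the top camera, so I'll use the saved first frame (fixed calibration).

```bash
python3 - <<'E'
from h import *
import pickle
c=pickle.load(open('w2.pkl','rb'));b=grab('top');b['img']=cv2.imread('pics/t0.png')[:,:,::-1].copy()
def green(G,box):
    u0,v0,u1,v1=box;h=cv2.cvtColor(G['img'][v0:v1,u0:u1].copy(),cv2.COLOR_RGB2HSV)
    m=cv2.inRange(h,(45,100,60),(85,255,255));n,l,s,ce=cv2.connectedComponentsWithStats(m);i=1+np.argmax(s[1:,4]);return ce[i]+[u0,v0]
def dark(G,box,t):
    u0,v0,u1,v1=box;m=cv2.inRange(G['img'][v0:v1,u0:u1].max(2),0,t)
    m=cv2.morphologyEx(m,cv2.MORPH_CLOSE,np.ones((3,3)));n,l,s,ce=cv2.connectedComponentsWithStats(m);i=1+np.argmax(s[1:,4]);r=cv2.minAreaRect(np.argwhere(l==i)[:,::-1].astype(np.float32));return np.array(r[0])+[u0,v0],r
kw,kb=green(c,(320,90,380,140)),green(b,(245,175,270,200))
pw,r1=dark(c,(263,164,298,201),75);pb,r2=dark(b,(260,211,284,231),75)
print('key',kw,kb,tri((c,*kw),(b,*kb)),onz(c,*kw,42),onz(b,*kb,42))
print('pad',pw,pb,r1,r2,tri((c,*pw),(b,*pb)),onz(c,*pw,39),onz(b,*pb,39))
for n,u,v,z in [('cornL',263,307,35),('cornR',533,316,35),('chL far',369,110,35),('chL near',364,300,35),('chR far',442,110,35),('chR near',434,300,35),('nose',404,154,38),('tail',400,284,38),('toeL',385,161,50),('toeR',427,161,50),('cap',278,278,91)]:
    print(n,onz(c,u*.7,v*.7,z).round(1))
E
```

```text
key [349.81818182 116.40909091] [256.36206897 185.34482759] [615.26683126 -34.87479081  45.39602045] [616.14772205 -35.23332729  42.        ] [615.97349257 -34.59788944  42.        ]
pad [279. 185.] [273.10000038 222.30000019] ((16.0, 21.0), (30.0, 32.0), 90.0) ((13.100000381469727, 11.300000190734863), (16.546903610229492, 12.969194412231445), 26.56505012512207) [515.88032857 -75.74515878  22.06519394] [515.99661713 -70.92099051  39.        ] [514.44483983 -77.72912804  39.        ]
cornL [401.9 -55.   35. ]
cornR [ 596.3 -157.2   35. ]
chL far [546.9  43.8  35. ]
chL near [478.8 -85.6  35. ]
chR far [595.7  20.7  35. ]
chR near [ 528.4 -109.5   35. ]
nose [555.6   2.3  38. ]
tail [510.2 -85.6  38. ]
toeL [540.9   3.3  50. ]
toeR [567.9  -9.5  50. ]
cap [444.5 -34.3  91. ]
```

Results:
- **Channel:** heading 62.5°.
- **Pad:** centre ≈ (516.8, −70.7), so the nose is about 50 mm short of the stop.
- **Key:** (615.8, −35), height about 42 to 45 mm.

I'll line up and descend to just above the pad.

send_rows(
  motion=[
    {"tx": 0,"ty": 0,"tz": 0,"rx": 0,"ry": 0,"rz": 0.06,"gripper": 1},
    {"tx": 0.017,"ty": 0.0046,"tz": 0,"rx": 0,"ry": 0,"rz": 0,"gripper": 1},
    {"tx": 0,"ty": 0,"tz": 0.08,"rx": 0,"ry": 0,"rz": 0,"gripper": 1},
    {"tx": 0,"ty": 0,"tz": 0.08,"rx": 0,"ry": 0,"rz": 0,"gripper": 1},
    {"tx": 0,"ty": 0,"tz": 0.08,"rx": 0,"ry": 0,"rz": 0,"gripper": 1},
    {"tx": 0,"ty": 0,"tz": 0.06,"rx": 0,"ry": 0,"rz": 0,"gripper": 1},
    {"tx": 0,"ty": 0,"tz": 0.03,"rx": 0,"ry": 0,"rz": 0,"gripper": 1},
    {"tx": 0,"ty": 0,"tz": 0,"rx": 0,"ry": 0,"rz": 0,"gripper": 1},
    {"tx": 0,"ty": 0,"tz": 0,"rx": 0,"ry": 0,"rz": 0,"gripper": 1},
  ],
)

```text
time_s: 4.03
ee_pos: [517.9, -70.8, 50.0]
ee_rot: [179.9, -0.0, 62.6]
force: [0.0, 0.8, 0.6]
gripper_width: 0.7
gripper_force: 0.0
```

```bash
python3 - <<'E'
from h import *
c=grab('wrist');d=grab('scene')
a=cv2.resize(c['img'][40:300,150:410,::-1],(400,400),interpolation=cv2.INTER_CUBIC);e=cv2.resize(d['img'][190:290,220:320,::-1],(400,400),interpolation=cv2.INTER_CUBIC)
cv2.imwrite('pics/w3.png',np.hstack([a,e]))
E
```

```text
(no output)
```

View pics/w3.png

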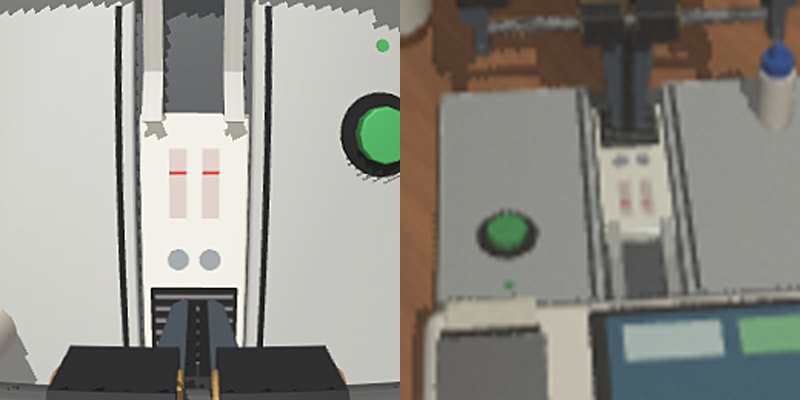

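The fingers hang centred over the black pad (left half, around (195,310)), with the nose just at the toes and the bottle clear. Now I'll press down in small steps.

send_rows(
  motion=[
    {"tx": 0,"ty": 0,"tz": 0.016,"rx": 0,"ry": 0,"rz": 0,"gripper": 1},
    {"tx": 0,"ty": 0,"tz": 0.004,"rx": 0,"ry": 0,"rz": 0,"gripper": 1},
    {"tx": 0,"ty": 0,"tz": 0,"rx": 0,"ry": 0,"rz": 0,"gripper": 1},
  ],
)

```text
time_s: 4.5
ee_pos: [516.9, -70.7, 39.3]
ee_rot: [180.0, -0.0, 62.6]
force: [-1.0, 1.2, 4.1]
gripper_width: 0.5
gripper_force: 1.9
```

send_rows(
  motion=[
    {"tx": 0,"ty": 0,"tz": 0.002,"rx": 0,"ry": 0,"rz": 0,"gripper": 1},
    {"tx": 0,"ty": 0,"tz": 0,"rx": 0,"ry": 0,"rz": 0,"gripper": 1},
  ],
)

```text
time_s: 4.75
ee_pos: [517.5, -70.8, 39.3]
ee_rot: [179.9, -0.0, 62.6]
force: [-1.6, 0.5, 10.0]
gripper_width: 0.4
gripper_force: 4.9
```

send_rows(
  motion=[
    {"tx": 0,"ty": 0,"tz": 0.002,"rx": 0,"ry": 0,"rz": 0,"gripper": 1},
    {"tx": 0,"ty": 0,"tz": 0,"rx": 0,"ry": 0,"rz": 0,"gripper": 1},
  ],
)

```text
time_s: 5.0
ee_pos: [517.6, -70.9, 39.2]
ee_rot: [179.9, -0.0, 62.6]
force: [-4.2, 1.2, 17.5]
gripper_width: 0.8
gripper_force: 8.6
```

Contact is at z = 39.3 and the force grows about 7 N per mm commanded; it now reads 17.5 N. I'll slide in short stages and watch it.

send_rows(
  motion=[
    {"tx": 0.004,"ty": 0,"tz": 0,"rx": 0,"ry": 0,"rz": 0,"gripper": 1},
    {"tx": 0.004,"ty": 0,"tz": 0,"rx": 0,"ry": 0,"rz": 0,"gripper": 1},
    {"tx": 0.004,"ty": 0,"tz": 0,"rx": 0,"ry": 0,"rz": 0,"gripper": 1},
    {"tx": 0.004,"ty": 0,"tz": 0,"rx": 0,"ry": 0,"rz": 0,"gripper": 1},
    {"tx": 0.004,"ty": 0,"tz": 0,"rx": 0,"ry": 0,"rz": 0,"gripper": 1},
  ],
)

```text
time_s: 5.62
ee_pos: [521.9, -62.8, 39.2]
ee_rot: [179.9, 0.1, 62.7]
force: [-5.0, -3.2, 17.7]
gripper_width: 0.3
gripper_force: 8.9
```

send_rows(
  motion=[
    {"tx": 0.004,"ty": -0.0005,"tz": 0.0003,"rx": 0,"ry": 0,"rz": 0,"gripper": 1},
    {"tx": 0.004,"ty": -0.0005,"tz": 0,"rx": 0,"ry": 0,"rz": 0,"gripper": 1},
    {"tx": 0.004,"ty": 0,"tz": 0,"rx": 0,"ry": 0,"rz": 0,"gripper": 1},
    {"tx": 0.004,"ty": 0,"tz": 0,"rx": 0,"ry": 0,"rz": 0,"gripper": 1},
    {"tx": 0.004,"ty": 0,"tz": 0,"rx": 0,"ry": 0,"rz": 0,"gripper": 1},
  ],
)

```text
time_s: 6.25
ee_pos: [525.9, -55.1, 39.2]
ee_rot: [179.8, 0.1, 62.7]
force: [-4.3, -5.2, 17.0]
gripper_width: 0.5
gripper_force: 8.7
```

send_rows(
  motion=[
    {"tx": 0.004,"ty": 0,"tz": 0,"rx": 0,"ry": 0,"rz": 0,"gripper": 1},
    {"tx": 0.004,"ty": 0,"tz": 0,"rx": 0,"ry": 0,"rz": 0,"gripper": 1},
    {"tx": 0.004,"ty": 0,"tz": 0,"rx": 0,"ry": 0,"rz": 0,"gripper": 1},
    {"tx": 0.004,"ty": 0,"tz": 0,"rx": 0,"ry": 0,"rz": 0,"gripper": 1},
  ],
)

```text
time_s: 6.75
ee_pos: [529.9, -47.4, 39.2]
ee_rot: [179.8, 0.1, 62.7]
force: [-4.1, -5.1, 18.2]
gripper_width: 0.2
gripper_force: 8.9
```

send_rows(
  motion=[
    {"tx": 0.004,"ty": 0,"tz": 0.0003,"rx": 0,"ry": 0,"rz": 0,"gripper": 1},
    {"tx": 0.004,"ty": 0,"tz": 0,"rx": 0,"ry": 0,"rz": 0,"gripper": 1},
    {"tx": 0.004,"ty": 0,"tz": 0,"rx": 0,"ry": 0,"rz": 0,"gripper": 1},
    {"tx": 0.004,"ty": 0,"tz": 0,"rx": 0,"ry": 0,"rz": 0,"gripper": 1},
    {"tx": 0.004,"ty": 0,"tz": 0,"rx": 0,"ry": 0,"rz": 0,"gripper": 1},
  ],
)

```text
time_s: 7.38
ee_pos: [534.5, -38.6, 39.2]
ee_rot: [179.8, 0.1, 62.7]
force: [-4.5, -6.1, 19.1]
gripper_width: 0.4
gripper_force: 9.4
```

```bash
python3 - <<'E'
from h import *
s=env.state();print(s['ee_pos'],s['force'])
c=grab('wrist')
cv2.imwrite('pics/w4.png',cv2.resize(c['img'][40:300,150:410,::-1],(600,600),interpolation=cv2.INTER_CUBIC))
E
```

```text
[534.48797902 -38.55293952  39.24097863] [-4.51375709 -6.14545168 19.14114252]
```

View pics/w4.png

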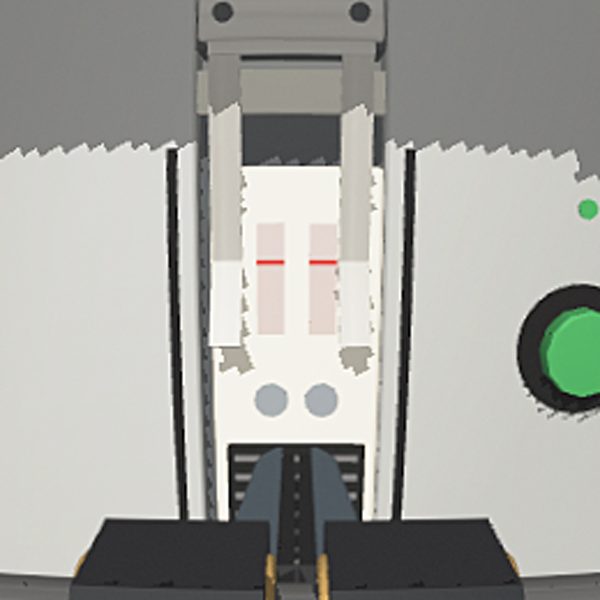

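The cassette is riding with the fingers, its nose (row 165) under the prongs and still some 14 mm short of the stop (row 113). The fingers are well behind the toes (row 345).

send_rows(
  motion=[
    {"tx": 0.004,"ty": 0,"tz": 0,"rx": 0,"ry": 0,"rz": 0,"gripper": 1},
    {"tx": 0.004,"ty": 0,"tz": 0,"rx": 0,"ry": 0,"rz": 0,"gripper": 1},
    {"tx": 0.004,"ty": 0,"tz": 0,"rx": 0,"ry": 0,"rz": 0,"gripper": 1},
    {"tx": 0.004,"ty": 0,"tz": 0,"rx": 0,"ry": 0,"rz": 0,"gripper": 1},
    {"tx": 0.004,"ty": 0,"tz": 0,"rx": 0,"ry": 0,"rz": 0,"gripper": 1},
  ],
)

```text
time_s: 8.05
ee_pos: [539.1, -29.7, 39.2]
ee_rot: [179.8, 0.1, 62.7]
force: [-5.1, -7.0, 19.7]
gripper_width: 0.7
gripper_force: 9.2
```

send_rows(
  motion=[
    {"tx": 0.002,"ty": 0,"tz": 0,"rx": 0,"ry": 0,"rz": 0,"gripper": 1},
    {"tx": 0.002,"ty": 0,"tz": 0,"rx": 0,"ry": 0,"rz": 0,"gripper": 1},
  ],
)

```text
time_s: 8.3
ee_pos: [540.1, -27.9, 39.2]
ee_rot: [179.8, 0.1, 62.7]
force: [-4.4, -6.3, 18.1]
gripper_width: 0.5
gripper_force: 9.2
```

send_rows(
  motion=[
    {"tx": 0.002,"ty": 0,"tz": 0,"rx": 0,"ry": 0,"rz": 0,"gripper": 1},
    {"tx": 0.002,"ty": 0,"tz": 0,"rx": 0,"ry": 0,"rz": 0,"gripper": 1},
  ],
)

```text
time_s: 8.55
ee_pos: [540.4, -27.2, 39.2]
ee_rot: [179.8, 0.2, 62.8]
force: [-6.3, -12.7, 19.8]
gripper_width: 0.4
gripper_force: 10.0
```

The along-channel force doubled and motion stopped: the nose is on the stop. I'll hold briefly, then lift off and look.

send_rows(
  motion=[
    {"tx": 0.001,"ty": 0,"tz": 0,"rx": 0,"ry": 0,"rz": 0,"gripper": 1},
    {"tx": 0,"ty": 0,"tz": 0,"rx": 0,"ry": 0,"rz": 0,"gripper": 1},
    {"tx": -0.002,"ty": 0,"tz": 0,"rx": 0,"ry": 0,"rz": 0,"gripper": 1},
    {"tx": 0,"ty": 0,"tz": -0.01,"rx": 0,"ry": 0,"rz": 0,"gripper": 1},
    {"tx": 0,"ty": 0,"tz": -0.04,"rx": 0,"ry": 0,"rz": 0,"gripper": 1},
    {"tx": 0,"ty": 0,"tz": -0.04,"rx": 0,"ry": 0,"rz": 0,"gripper": 1},
    {"tx": 0,"ty": 0,"tz": -0.02,"rx": 0,"ry": 0,"rz": 0,"gripper": 1},
    {"tx": 0,"ty": 0,"tz": 0,"rx": 0,"ry": 0,"rz": 0,"gripper": 1},
    {"tx": 0,"ty": 0,"tz": 0,"rx": 0,"ry": 0,"rz": 0,"gripper": 1},
  ],
)

```text
time_s: 9.68
ee_pos: [539.4, -24.6, 90.8]
ee_rot: [-179.9, 0.0, 62.6]
force: [0.3, -0.0, 0.2]
gripper_width: 0.5
gripper_force: 0.0
```

```bash
python3 - <<'E'
from h import *
s=env.state();print(s['ee_pos'],s['ee_rot'],s['force'])
c=grab('wrist')
cv2.imwrite('pics/w5.png',cv2.resize(c['img'][40:300,150:410,::-1],(600,600),interpolation=cv2.INTER_CUBIC))
h=cv2.cvtColor(c['img'],cv2.COLOR_RGB2HSV);m=cv2.inRange(h,(45,100,60),(85,255,255));m[:, :280]=0
n,l,st,ce=cv2.connectedComponentsWithStats(m);i=1+np.argmax(st[1:,4]);k=onz(c,*ce[i],42)
d=k-s['ee_pos'];t=R.from_euler('xyz',s['ee_rot'],degrees=True).as_matrix().T@d
print('key',ce[i],st[i],k,'tool shift/500',t/500)
E
```

```text
[539.43124051 -24.62557551  90.80785755] [-1.79917356e+02  3.89600255e-02  6.26134951e+01] [ 0.25223887 -0.010878    0.19724707]
key [377.90128755 195.75393419] [363 181  31  31 699] [615.96793114 -34.29721636  42.        ] tool shift/500 [0.05330333 0.14495582 0.09737051]
```

View pics/w5.png

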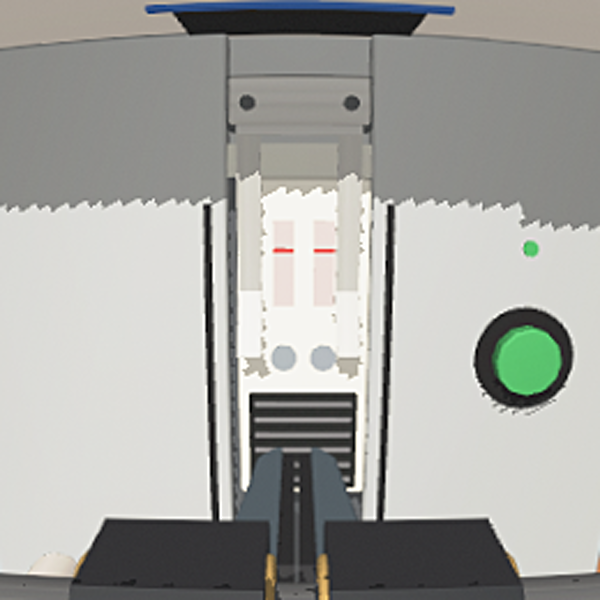

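The cassette is up against the stop: white runs to the beige stop block at row 180, and it lies straight under both prongs. The key is at (530,358), which puts it at (616, −34.4). I'll move over it and press.

send_rows(
  motion=[
    {"tx": 0.0265,"ty": 0.0725,"tz": 0,"rx": 0,"ry": 0,"rz": 0,"gripper": 1},
    {"tx": 0.0265,"ty": 0.0725,"tz": 0,"rx": 0,"ry": 0,"rz": 0,"gripper": 1},
    {"tx": 0,"ty": 0,"tz": 0.04,"rx": 0,"ry": 0,"rz": 0,"gripper": 1},
    {"tx": 0,"ty": 0,"tz": 0.04,"rx": 0,"ry": 0,"rz": 0,"gripper": 1},
    {"tx": 0,"ty": 0,"tz": 0,"rx": 0,"ry": 0,"rz": 0,"gripper": 1},
    {"tx": 0,"ty": 0,"tz": 0,"rx": 0,"ry": 0,"rz": 0,"gripper": 1},
  ],
)

```text
time_s: 10.48
ee_pos: [616.8, -34.6, 51.9]
ee_rot: [180.0, -0.0, 62.6]
force: [0.5, 0.2, 0.0]
gripper_width: 0.7
gripper_force: 0.0
```

send_rows(
  motion=[
    {"tx": 0,"ty": 0,"tz": 0.01,"rx": 0,"ry": 0,"rz": 0,"gripper": 1},
    {"tx": 0,"ty": 0,"tz": 0.01,"rx": 0,"ry": 0,"rz": 0,"gripper": 1},
    {"tx": 0,"ty": 0,"tz": 0.004,"rx": 0,"ry": 0,"rz": 0,"gripper": 1},
    {"tx": 0,"ty": 0,"tz": 0,"rx": 0,"ry": 0,"rz": 0,"gripper": 1},
  ],
)

```text
time_s: 10.98
ee_pos: [616.9, -34.6, 40.1]
ee_rot: [180.0, -0.0, 62.6]
force: [-0.0, -0.4, 2.8]
gripper_width: 0.3
gripper_force: 1.6
```

send_rows(
  motion=[
    {"tx": 0,"ty": 0,"tz": 0.004,"rx": 0,"ry": 0,"rz": 0,"gripper": 1},
    {"tx": 0,"ty": 0,"tz": 0.003,"rx": 0,"ry": 0,"rz": 0,"gripper": 1},
    {"tx": 0,"ty": 0,"tz": 0,"rx": 0,"ry": 0,"rz": 0,"gripper": 1},
    {"tx": 0,"ty": 0,"tz": 0,"rx": 0,"ry": 0,"rz": 0,"gripper": 1},
  ],
)

```text
time_s: 11.48
ee_pos: [616.9, -34.6, 38.2]
ee_rot: [179.9, -0.0, 62.6]
force: [-3.3, 0.5, 13.4]
gripper_width: 0.6
gripper_force: 6.5
```

The key is bottomed (z 38.2, 13 N). Next: lift well clear and check.

send_rows(
  motion=[
    {"tx": 0,"ty": 0,"tz": -0.01,"rx": 0,"ry": 0,"rz": 0,"gripper": 1},
    {"tx": 0,"ty": 0,"tz": -0.06,"rx": 0,"ry": 0,"rz": 0,"gripper": 1},
    {"tx": 0,"ty": 0,"tz": -0.08,"rx": 0,"ry": 0,"rz": 0,"gripper": 1},
    {"tx": 0,"ty": 0,"tz": -0.08,"rx": 0,"ry": 0,"rz": 0,"gripper": 1},
    {"tx": -0.08,"ty": 0,"tz": 0,"rx": 0,"ry": 0,"rz": 0,"gripper": 1},
    {"tx": -0.08,"ty": -0.05,"tz": 0,"rx": 0,"ry": 0,"rz": 0,"gripper": 1},
    {"tx": 0,"ty": -0.05,"tz": 0,"rx": 0,"ry": 0,"rz": 0,"gripper": 1},
    {"tx": 0,"ty": 0,"tz": 0,"rx": 0,"ry": 0,"rz": 0,"gripper": 1},
    {"tx": 0,"ty": 0,"tz": 0,"rx": 0,"ry": 0,"rz": 0,"gripper": 1},
  ],
)

```text
time_s: 12.6
ee_pos: [536.2, -82.7, 151.1]
ee_rot: [179.9, -0.0, 62.6]
force: [0.1, -0.5, -0.5]
gripper_width: 0.4
gripper_force: 0.0
```

```bash
python3 - <<'E'
from h import *
c=grab('wrist');s=env.state();print(s['ee_pos'],s['force'])
cv2.imwrite('pics/w6.png',cv2.resize(c['img'][0:210,130:410,::-1],(800,600),interpolation=cv2.INTER_CUBIC))
E
```

```text
[536.38370053 -82.65523324 151.04421513] [-0.03920315  0.54440304 -0.93990618]
```

View pics/w6.png

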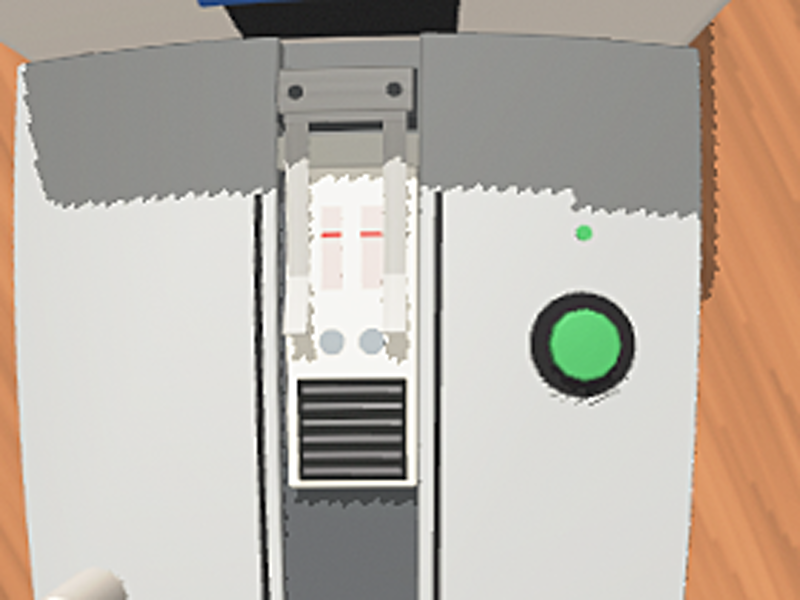

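The cassette sits straight under the prongs with its nose at the stop block (row 170), the key is up at (585,345), and the bottle is still standing. A quick check of the tail position, then I'll hand in.

```bash
python3 - <<'E'
from h import *
c=grab('wrist');k=2.857
u=np.array([.4617,.887])
t=onz(c,130+352/k,486/k,38)[:2];x=(t-[499.1,-106.1])@u-172
print('tail x in reader',x)
if x>-103.5: print(env.job_done())
E
```

```text
tail x in reader -99.85426203452408
the job is handed in; nothing more can be done
None
```

I slid the cassette under the spring and home against the stop, pressed the start key right down and let it come back up, then handed the job in; the verdict wasn't shown.

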